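Sweep beech pieces off the sorting board into the stock drawer

ROBOT

A 6-joint arm with a two-finger parallel gripper is mounted at the origin on the work surface. World frame = base frame: x ahead of the robot, y to its left, z up, the work surface at z = 0. Lengths are in mm, angles in rad, forces in N, time in s.
With the tool pointing down it reaches from about 350 to 950 mm from the base axis. Payload 17.4 kg.
Tool frame: the origin (TCP) lies midway between the tips of the shut fingers; the grasp point (between the pads) lies 19 mm behind it; z points along the fingers, y is the line along which they close (so a half turn about z gives the same grasp; the last joint's range is limited). The gripper opens to 93 mm and grips with 3 to 60 N. Pads are 15 mm wide; open, the fingers measure 128 mm over their backs; the gripper's body (75 mm by 188 mm) begins 65 mm behind the grasp point.
Start: joints at [1.187, 0.116, 1.442, -0, 1.584, -0.038], TCP at [228.799, 635.046, 218.646] pointing down, gripper open.
Joint ranges: [-2.83, 2.83], [-0.83, 2.19], [0.07, 2.5], [-1.14, 4.28], [0.01, 3], [-2.97, 2.97]. Speed limits (rad/s): [1.89, 1.89, 2.22, 3.14, 3.14, 3.14].

INTERFACE

Orientations are given as a unit quaternion [x, y, z, w].
In Python, from rig import ctrl, snapshot, workorder, boxes_of, cut_out gives the robot as it stands.
- The arm moves only by the tool drive_tool, never from a script. Its argument "motion" is a list that holds one entry, the list of rows, each a list of 6 numbers: the shift along the world's x, y, z normalised to -1 to 1, where 1 is 4 cm, then the turn, a rotation vector about the world's x, y, z normalised to -1 to 1, where 1 is 0.5 rad. In form: [[[x, y, z, rx, ry, rz], ...]]. A call has 1 to 5 rows; each row shifts and turns the commanded pose from where the row before left it; what a row does not reach is not made up. A row lasts 1/10 s, in which the tool goes at most 50 mm and 8.59 degrees, less where a joint would pass 70% of its speed; a pose out of reach is approached as far as the arm can. A call with a number of a shift or a turn outside -1 to 1 is refused whole. A call with a gripper value outside its range is refused whole. "grip" is the closure, from 0 (fully open) to 1 (shut), set as the call begins (left out, the last holds). The fingers move at their own pace and stop on an object; "newtons" is the grip in N (left out, the last holds). Time passes only in rows, so rows that do not move let the fingers close. It gives the time, the measured TCP pose, the force, the opening and the grip force at its end, in the units of the state.
- ctrl.sense(): the state, without advancing time (a new reading comes with each control period).
- snapshot(name): name is "scene" or "top" or "wrist"; returns a dict with "image" (400x640x3 uint8, red, green, blue), "camera_matrix" (3x3 intrinsics, pixels), "R" (3x3) and "t" (3): a world point X has camera coordinates R X + t; the wrist camera has in their place "hand_eye" (4x4, takes a point from camera to tool coordinates, whose origin is the TCP and whose axes are the flange's). Camera axes: x right, y down, z forward; pixel columns grow to the right and rows downward; lengths in mm; the calibration is good to about 2 mm. The wrist camera is an equidistant fisheye: a pixel r from the principal point sees the ray r / f radians off the axis. A picture is of the moment at which its call begins: read the wrist's pose just before it. There is no depth.
- workorder.job_done(): hands the job in; it is judged then, once.
Trained networks look in a picture, given as the dict that the camera call returned (one of the last four; its "shot" number tells which), for a name from the list of things; names that differ only in an ending like _2 or _b are one class to them, and where a whole thing is asked for, a point or a joint stands for the part that bears it (a point fixed in the world has none). Each returns a list of dicts, best first, with "conf" (0 to 1); they miss things now and then, are a little off and sometimes report something else, mostly with a low value. They report only what shows in the picture. A call takes as long as a camera call. They do not tell look-alikes from the thing itself.
- boxes_of(picture, name): "rect" ([left, top, width, height] in pixels, round what is visible of it).
- cut_out(picture, name): "region" (400x640 bool, what is visible of it) and "rect" ([left, top, width, height] in pixels, round what is visible of it).
The state is a dict: "time": time; "qpos": joint angles; "joint_vel": joint speeds; "joint_efforts": joint torques, N m; "tool_pos": TCP position; "tool_rot": TCP orientation; "ft_force": force on the tool from outside, world axes, zero at the start; "torque": the same for the moment, N m; "gripper_width": finger opening in mm; "finger_force": force on a finger pad.
Only numpy, scipy, OpenCV 4.12 (cv2) and the standard library are available. Lean on these libraries where they do the work, as an engineer would, in place of code of your own. Each camera call takes 0.05 s, during which the arm holds its last target. There are 200 camera calls.

TASK

Using the fingers like a broom, sweep the three small flat beech pieces (round, square and oblong) across the white sorting board and over its edge into the open drawer standing against it, so that all three lie inside the drawer. Only push them along the board: pick nothing up. Leave the turned finial, the glue bottle and the arched handrail piece standing where they are.

Things in the scene. Friction and masses are not known exactly. Their poses are not given: they have to be found in the camera images.
- board: White-topped plywood sorting board, fixed, 300 mm along its x, 320 mm along its y, top 40 mm above the bench. Origin: centre of its underside on the bench; z up. Its y = +160 mm edge is the one the drawer stands against; no lip on any edge.
- drawer: Open wooden drawer, fixed on the bench, one long side 1 mm from the board's +y edge; axes parallel to the board's, up to 15 mm off its middle along x. Outside 280 mm along x, 170 mm along y; walls 8, floor 6 mm thick. Rim 37 mm above the bench (3 mm under the board's top), but the far (+y) front is 45 mm high, 65 mm at its ends. Origin: centre of its underside. Pieces pushed off the board drop in.
- disc: Loose beech disc, 46 mm across, 20 mm thick, about 30 g, lying flat on the board. Origin: its centre, 10 mm above the board's top. The three pieces lie side by side along the board's x, about 78 mm apart, in any order.
- square: Loose beech square, 44 x 44 mm, 20 mm thick, about 40 g, flat on the board. Origin: its centre, 10 mm above the board's top; x and y along its sides.
- oblong: Loose beech oblong, 58 mm along its x, 34 mm along its y, 20 mm thick, about 40 g, flat on the board. Origin: its centre, 10 mm above the board's top.
- finial: Bystander: loose turned wooden finial, standing upright on the board near one corner of the drawer's edge, far (+x) side; 30 mm across, 52 mm high, about 80 g. Origin: centre of its underside.
- glue: Bystander: loose white glue bottle with an orange cap, standing on the bench to the left (+y) of the drawer; 56 mm across, 150 mm high. Origin: centre of its underside.
- bend: Bystander: loose arched (half-ring) handrail piece standing on its two ends on the bench to the right (-y) of the board; 118 mm along its x, 36 mm along its y, 63 mm high. Origin: at bench level, midway between its ends.
Not all that is in view belongs to the job. What is shaped like the square but green or orange is not meant. Leave any green or orange look-alike of the disc alone.

How it is judged (in metres and radians):
At the end, for the whole second after the job is handed in: The centre of each of the three pieces is inside the drawer's walls (within 132 mm of its middle along x and 77 mm along y) and lower than 44 mm above the bench, at rest (under 30 mm/s); finial, glue bottle and handrail piece upright (within 0.2 rad) and within 15 mm of where they started (x of disc in the frame of drawer between -0.132 and 0.132 m and y of disc in the frame of drawer between -0.077 and 0.077 m and z of each of disc, square, oblong in the frame of drawer below 0.044 m and linear speed of each of disc, square, oblong below 0.03 m/s and x of square in the frame of drawer between -0.132 and 0.132 m and y of square in the frame of drawer between -0.077 and 0.077 m and x of oblong in the frame of drawer between -0.132 and 0.132 m and y of oblong in the frame of drawer between -0.077 and 0.077 m and distance of each of finial, glue, bend from where it was at the start of the episode below 0.015 m and angle between each of finial, glue, bend's own z axis and vertical below 0.2 rad); the robot touches nothing.
It fails at once if a beech piece is lifted (its centre more than 18 mm higher than when it lies flat on the board) (z of any of disc, square, oblong in the frame of board above 0.068 m).
It fails at once if the finial is knocked over or shifted more than 15 mm (distance of finial from where it was at the start of the episode above 0.015 m or angle between finial's own z axis and vertical above 0.2 rad).
It fails at once if the glue bottle is knocked over or shifted more than 15 mm (distance of glue from where it was at the start of the episode above 0.015 m or angle between glue's own z axis and vertical above 0.2 rad).
It fails at once if the handrail bend is knocked over or shifted more than 15 mm (distance of bend from where it was at the start of the episode above 0.015 m or angle between bend's own z axis and vertical above 0.2 rad).
It also fails if it takes over 67 s, if anything falls off the work surface, if the arm or the gripper's body presses on something with over 40 N, if the wrist force passes 120 N, or if a joint passes its speed limit or range.

## Working session

There is one attempt and no reset: what is moved stays moved. The work goes in short steps, Python scripts to look and compute and a tool call to move; the robot and the scene stay as the last step left them, time stands still between calls to the robot, and variables do not carry over. Pictures are saved under pics/ and viewed, at most 10 in all, crops included, and the job is handed in when it is done.

Besides the shell and the picture viewer there is one more tool, called after "Emit:" by a JSON object that holds its "api" and its "payload". drive_tool: Moves the arm, as the interface text tells. Its arguments: {"type":"object","properties":{"motion":{"type":"array","items":{"type":"array","items":{"type":"array","items":{"type":"number","minimum":-1,"maximum":1}}}},"grip":{"type":"number"},"newtons":{"type":"number"}},"required":["motion"]}

```bash
mkdir -p pics; cat > h.py <<'E'
import numpy as np, cv2, json
from rig import ctrl, snapshot, workorder, boxes_of, cut_out
def ray(p,uv):
    K=p["camera_matrix"];R=np.array(p["R"]);t=np.array(p["t"])
    d=R.T@np.linalg.inv(K)@np.array([uv[0],uv[1],1.]);return -R.T@t,d
def atz(p,uv,z):
    c,d=ray(p,uv);return c+d*(z-c[2])/d[2]
def tri(p,a,q,b):
    c1,d1=ray(p,a);c2,d2=ray(q,b);d1/=np.linalg.norm(d1);d2/=np.linalg.norm(d2)
    s=np.linalg.lstsq(np.c_[d1,-d2],c2-c1,rcond=None)[0]
    A=c1+s[0]*d1;B=c2+s[1]*d2;return (A+B)/2,np.linalg.norm(A-B)
E
python3 - <<'E'
from h import *
s=ctrl.sense();print({k:np.round(s[k],3).tolist() for k in s})
P={}
for n in("top","scene"):
    p=snapshot(n);cv2.imwrite(f"pics/{n}0.png",p["image"][:,:,::-1])
    print(n,np.round(-np.array(p["R"]).T@p["t"]))
    for o in "board drawer disc square oblong finial glue bend".split():
        for d in cut_out(p,o)[:4]:
            m=d["region"];ys,xs=np.nonzero(m);c=(xs.mean(),ys.mean())
            print(o,round(d["conf"],2),np.round(d["rect"]),np.round(c,1),p["image"][m].mean(0).round(),atz(p,c,60 if o in("disc","square","oblong") else 40).round())
E
```

```text
{'time': 0.0, 'qpos': [1.187, 0.116, 1.442, -0.0, 1.584, -0.038], 'joint_vel': [0.001, 0.002, -0.001, -0.001, -0.002, 0.0], 'joint_efforts': [-0.006, -72.129, -62.258, 0.078, 0.024, -0.0], 'tool_pos': [228.72, 634.85, 217.904], 'tool_rot': [0.172, 0.985, -0.001, -0.0], 'ft_force': [0.324, 0.293, 0.332], 'torque': [-0.035, -0.015, -0.029], 'finger_force': 0.0, 'gripper_width': 92.981}
top [ 470.   17. 1180.]
board 0.74 [296. 128. 119. 114.] [356.2 185.2] [215. 218. 217.] [ 567. -121.   40.]
drawer 0.76 [237. 124.  68.  97.] [272.4 174.2] [200. 160. 109.] [605. 122.  40.]
drawer 0.43 [450. 167.  24.  37.] [460.8 184.7] [169. 136.  94.] [ 562. -427.   40.]
disc 0.63 [353. 156.  16.  16.] [361.1 163.5] [203. 170. 121.] [ 628. -135.   60.]
disc 0.6 [136. 201.  35.  21.] [154.9 209.8] [137. 119. 103.] [509. 456.  60.]
disc 0.52 [428. 158.  16.  19.] [433.7 169.1] [ 62. 147.  76.] [ 607. -344.   60.]
disc 0.51 [426. 128.  14.  17.] [431.2 135.3] [198. 122.  41.] [ 705. -341.   60.]
square 0.75 [278. 257.  18.  18.] [287.7 262.8] [210. 141.  52.] [350.  81.  60.]
square 0.62 [346. 177.  17. 
[... 874 characters left out ...]
 [193. 153. 107.] [ 641. -142.   60.]
disc 0.84 [185. 300.  27.  21.] [198.2 309.5] [ 47. 131.  59.] [ 655. -362.   60.]
disc 0.59 [207. 334.  22.  25.] [217.  346.6] [200. 110.  30.] [ 750. -360.   60.]
square 0.8 [230. 187.  25.  17.] [243.1 195.5] [ 59. 121.  56.] [ 386. -144.   60.]
square 0.7 [301. 169.  19.  14.] [310.3 173.7] [189.  99.  27.] [402.  51.  60.]
square 0.57 [273. 223.  23.  24.] [286.1 235.8] [182. 143. 101.] [ 572. -117.   60.]
oblong 0.67 [262. 210.  24.  15.] [274.4 215.5] [184. 147. 103.] [ 496. -109.   60.]
finial 0.59 [346. 250.  13.  21.] [350.  260.9] [141. 106.  75.] [701. -24.  40.]
glue 0.67 [434. 122.  25.  46.] [447.  146.7] [143. 127. 112.] [491. 483.  40.]
```

```bash
python3 - <<'E'
import cv2
a=cv2.imread("pics/top0.png")[110:290,220:480];cv2.imwrite("pics/c1.png",cv2.resize(a,None,fx=3,fy=3,interpolation=cv2.INTER_CUBIC))
E
```

```text
(no output)
```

View pics/c1.png

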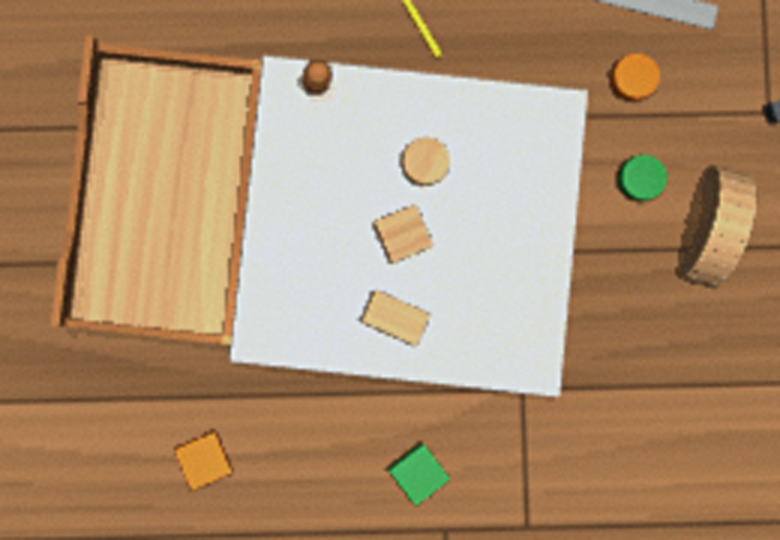

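View pics/scene0.png

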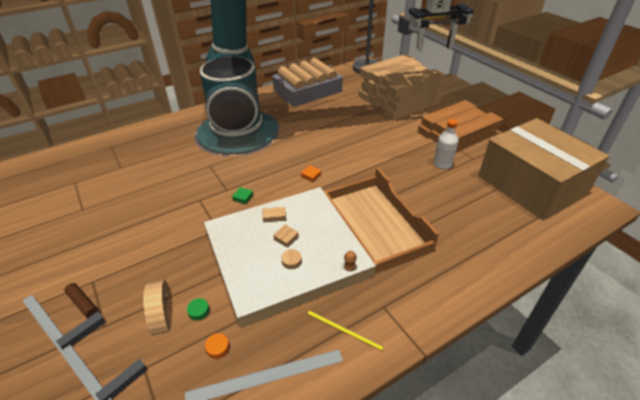

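The top crop shows three beech pieces on the white board: disc at full-image (361,163), square (353,187) and oblong (351,215). The finial is at (325,135), and the drawer is to the left. The look-alikes are all off the board: orange disc (431,135), green disc (434,169), orange square (288,263) and green square (359,268). They aren't beech, so I'll leave them.

```bash
python3 - <<'E'
from h import *
p=snapshot("top");q=snapshot("scene")
C=[atz(p,(u/3+220,v/3+110),40) for u,v in [(263,57),(587,92),(560,397),(231,361)]]
C=np.array(C);print("corners",C.round())
c=C.mean(0);y=(C[0]+C[3]-C[1]-C[2])[:2];y/=np.linalg.norm(y);x=np.array([y[1],-y[0]])
print("centre",c.round(),"yaw",np.arctan2(x[1],x[0]),"sizes",[np.linalg.norm(C[i]-C[i-1]).round() for i in range(4)])
loc=lambda w:np.array([(w[:2]-c[:2])@x,(w[:2]-c[:2])@y]).round(1)
g=lambda pic,n,near:min(cut_out(pic,n),key=lambda d:abs(np.array(d["rect"][:2])+np.array(d["rect"][2:])/2-near).sum())
N={"disc":((361,164),(291,258)),"square":((354,188),(286,235)),"oblong":((351,215),(274,215)),"finial":((325,135),(350,260))}
for n,(a,b) in N.items():
    m=[]
    for pic,w in((p,a),(q,b)):
        d=g(pic,n,w);ys,xs=np.nonzero(d["region"]);m.append((xs.mean(),ys.mean()))
        if pic is p:
            r=cv2.minAreaRect(np.c_[xs,ys].astype(np.float32));B=[loc(atz(p,k,60)) for k in cv2.boxPoints(r)]
    w,e=tri(p,m[0],q,m[1]);print(n,np.round(m,1).tolist(),"tri",w.round(),round(e,1),"local",loc(w),"top local z60",loc(atz(p,m[0],60)),"box",np.array(B).tolist())
# drawer inside corners at rim
for u,v in [(95,50),(262,65),(228,342),(62,322)]: print("drawer",loc(atz(p,(u/3+220,v/3+110),45)))
E
```

```text
corners [[ 736.   16.   40.]
 [ 695. -301.   40.]
 [ 398. -263.   40.]
 [ 440.   54.   40.]]
centre [ 567. -123.   40.] yaw -0.1315727599607843 sizes [np.float64(299.0), np.float64(320.0), np.float64(299.0), np.float64(319.0)]
disc [[361.5, 163.5], [291.8, 258.9]] tri [ 630. -137.   47.] 2.7 local [64.1 -5.1] top local z60 [61.7 -4.9] box [[57.0, 25.0], [92.2, -3.3], [66.5, -34.9], [31.3, -6.6]]
square [[353.9, 187.3], [286.0, 236.0]] tri [ 561. -113.   47.] 1.3 local [-7.5  9.1] top local z60 [-9.   9.9] box [[-0.1, 41.6], [21.9, -2.9], [-18.1, -22.2], [-40.0, 22.3]]
oblong [[351.6, 216.0], [274.1, 214.3]] tri [ 479. -103.   47.] 2.9 local [-90.6   8. ] top local z60 [-91.3   8. ] box [[-97.4, 41.9], [-63.9, 29.3], [-84.3, -25.7], [-117.8, -13.0]]
finial [[325.3, 135.5], [350.5, 261.0]] tri [713. -33.  58.] 2.4 local [132.4 108.3] top local z60 [131.5 107.3] box [[143.1, 121.0], [146.0, 95.1], [119.8, 92.4], [117.0, 118.2]]
drawer [137.1 324.1]
drawer [140.2 160.5]
drawer [-131.4  163.7]
drawer [-129.5  324.5]
```

Emit:
{"api": "drive_tool", "payload": {"motion": [[[0.3,-1,0,0,0,-0.136],[0.3,-1,0,0,0,-0.136],[0.3,-1,0,0,0,-0.136],[0.3,-1,0,0,0,-0.136],[0.3,-1,0,0,0,-0.136]]], "grip": 0.73}}

```text
time: 1.9
tool_pos: [288.9, 433.5, 218.6]
tool_rot: [0.337, 0.941, 0.0, 0.0]
ft_force: [0.8, -0.3, -0.2]
gripper_width: 57.6
finger_force: 0.0
```

Emit:
{"api": "drive_tool", "payload": {"motion": [[[0.3,-1,0,0,0,-0.136],[0.3,-1,0,0,0,-0.136],[0.3,-1,0,0,0,-0.136],[0.3,-1,0,0,0,-0.136],[0.3,-1,0,0,0,-0.136]]]}}

```text
time: 2.4
tool_pos: [348.8, 233.5, 218.9]
tool_rot: [0.492, 0.871, 0.0, 0.0]
ft_force: [0.2, -0.4, -0.1]
gripper_width: 25.4
finger_force: 0.0
```

Emit:
{"api": "drive_tool", "payload": {"motion": [[[0.3,-1,0,0,0,-0.136],[0.3,-1,0,0,0,-0.136],[0.3,-1,0,0,0,-0.136],[0.3,-1,0,0,0,-0.136],[0.3,-1,0,0,0,-0.136]]]}}

```text
time: 2.9
tool_pos: [408.9, 33.3, 219.0]
tool_rot: [0.632, 0.775, 0.0, 0.0]
ft_force: [0.9, 0.3, 0.6]
gripper_width: 25.1
finger_force: 0.0
```

Emit:
{"api": "drive_tool", "payload": {"motion": [[[0.3,-1,0,0,0,-0.136],[0.3,-1,0,0,0,-0.136],[0.3,-1,0,0,0,-0.136],[0.3,-1,0,0,0,-0.136],[0.3,-1,0,0,0,-0.136]]]}}

```text
time: 3.4
tool_pos: [468.9, -166.9, 218.8]
tool_rot: [0.754, 0.657, 0.0, 0.0]
ft_force: [0.3, 0.7, 1.2]
gripper_width: 25.3
finger_force: 0.0
```

Emit:
{"api": "drive_tool", "payload": {"motion": [[[0,-0.25,-1,0,0,0],[0,0,-1,0,0,0],[0,0,-1,0,0,0],[0,0,-0.6,0,0,0],[0,0,0,0,0,0]]]}}

```text
time: 3.9
tool_pos: [467.2, -174.3, 71.4]
tool_rot: [0.753, 0.658, -0.001, -0.002]
ft_force: [0.5, 0.7, -0.5]
gripper_width: 25.5
finger_force: 0.0
```

```bash
python3 - <<'E'
from h import *
p=snapshot("scene");a=p["image"][160:340,180:460,::-1];cv2.imwrite("pics/s1.png",cv2.resize(a,None,fx=2.8,fy=2.8,interpolation=cv2.INTER_CUBIC))
E
```

```text
(no output)
```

View pics/s1.png

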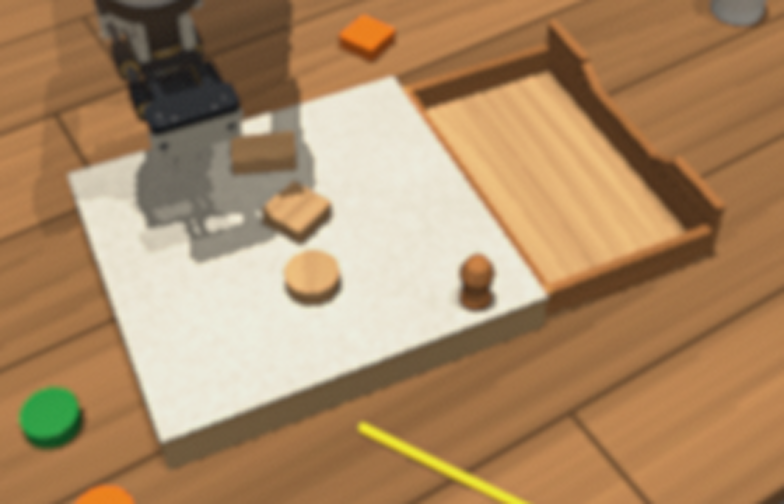

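The scene crop shows the fingers behind the oblong, at crop (200,150). The board, pieces and finial (478,285) are unchanged. Lowering, then sweeping.

Emit:
{"api": "drive_tool", "payload": {"motion": [[[0,0,-0.35,0,0,0],[0,0,-0.3,0,0,0],[0,0,0,0,0,0],[0,0,0,0,0,0]]]}}

```text
time: 4.35
tool_pos: [468.8, -175.0, 48.8]
tool_rot: [0.753, 0.658, -0.0, -0.0]
ft_force: [-0.3, 0.2, -0.2]
gripper_width: 25.5
finger_force: 0.0
```

Emit:
{"api": "drive_tool", "payload": {"motion": [[[0.053,0.4,0,0,0,0],[0.053,0.4,0,0,0,0],[0.053,0.4,0,0,0,0],[0.053,0.4,0,0,0,0],[0.053,0.4,0,0,0,0]]]}}

```text
time: 4.85
tool_pos: [479.8, -94.4, 49.4]
tool_rot: [0.753, 0.658, 0.0, 0.0]
ft_force: [-0.3, -1.1, -0.4]
gripper_width: 24.7
finger_force: 0.1
```

Emit:
{"api": "drive_tool", "payload": {"motion": [[[0.053,0.4,0,0,0,0],[0.053,0.4,0,0,0,0],[0.053,0.4,0,0,0,0],[0.053,0.4,0,0,0,0],[0.053,0.4,0,0,0,0]]]}}

```text
time: 5.35
tool_pos: [490.4, -14.3, 49.5]
tool_rot: [0.753, 0.658, 0.0, 0.0]
ft_force: [0.3, -0.7, 0.4]
gripper_width: 24.9
finger_force: 0.1
```

```bash
python3 - <<'E'
from h import *
p=snapshot("scene");a=p["image"][160:340,180:460,::-1];cv2.imwrite("pics/s2.png",cv2.resize(a,None,fx=2.8,fy=2.8,interpolation=cv2.INTER_CUBIC))
E
```

```text
(no output)
```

View pics/s2.png

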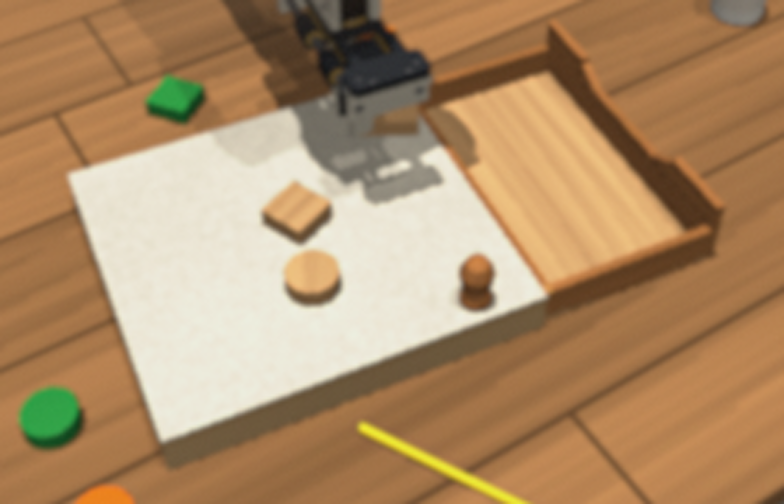

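The oblong (crop 398,120) is moving ahead of the fingers, near the edge. I'll push it over.

Emit:
{"api": "drive_tool", "payload": {"motion": [[[0.053,0.4,0,0,0,0],[0.053,0.4,0,0,0,0],[0.053,0.4,0,0,0,0],[0.053,0.4,0,0,0,0],[0.053,0.4,0,0,0,0]]]}}

```text
time: 5.9
tool_pos: [501.0, 65.4, 49.4]
tool_rot: [0.753, 0.658, 0.0, 0.0]
ft_force: [-0.3, -0.7, 1.5]
gripper_width: 25.0
finger_force: 0.7
```

Emit:
{"api": "drive_tool", "payload": {"motion": [[[0.04,0.3,0,0,0,0],[0,0,0,0,0,0],[0,0,0.8,0,0,0],[0,0,0.8,0,0,0],[0,0,0.2,0,0,0]]]}}

```text
time: 6.4
tool_pos: [503.4, 76.6, 124.3]
tool_rot: [0.753, 0.658, 0.002, 0.001]
ft_force: [0.4, 0.1, -0.5]
gripper_width: 24.7
finger_force: 0.0
```

```bash
python3 - <<'E'
from h import *
p=snapshot("scene");a=p["image"][160:340,180:460,::-1];cv2.imwrite("pics/s3.png",cv2.resize(a,None,fx=2.8,fy=2.8,interpolation=cv2.INTER_CUBIC))
E
```

```text
(no output)
```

View pics/s3.png

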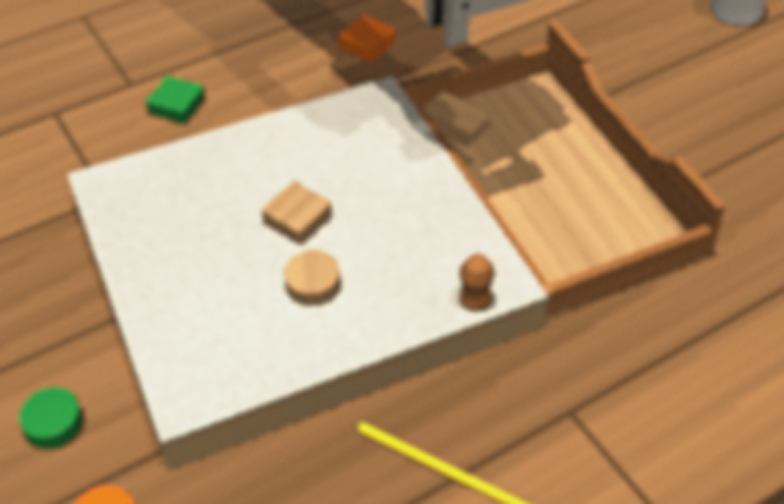

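The oblong lies in the drawer (crop 460,118). Next is the square.

Emit:
{"api": "drive_tool", "payload": {"motion": [[[0.17,-0.94,0,0,0,0],[0.17,-0.94,0,0,0,0],[0.17,-0.94,0,0,0,0],[0.17,-0.94,0,0,0,0],[0.17,-0.94,0,0,0,0]]]}}

```text
time: 6.95
tool_pos: [535.7, -112.9, 119.6]
tool_rot: [0.753, 0.658, -0.0, -0.0]
ft_force: [0.3, 0.0, 0.2]
gripper_width: 25.0
finger_force: 0.0
```

Emit:
{"api": "drive_tool", "payload": {"motion": [[[0.17,-0.94,0,0,0,0],[0.17,-0.94,0,0,0,0],[0,0,-0.7,0,0,0],[0,0,-0.7,0,0,0],[0,0,-0.2,0,0,0]]]}}

```text
time: 7.45
tool_pos: [547.8, -186.2, 52.6]
tool_rot: [0.753, 0.658, -0.001, -0.002]
ft_force: [-0.1, 0.2, -0.7]
gripper_width: 24.9
finger_force: 0.0
```

Emit:
{"api": "drive_tool", "payload": {"motion": [[[0,0,-0.22,0,0,0],[0,0,0,0,0,0],[0,0,0,0,0,0]]]}}

```text
time: 7.75
tool_pos: [550.2, -186.2, 48.8]
tool_rot: [0.753, 0.658, 0.0, 0.0]
ft_force: [-0.7, 0.6, 0.2]
gripper_width: 25.6
finger_force: 0.0
```

Emit:
{"api": "drive_tool", "payload": {"motion": [[[0.053,0.4,0,0,0,0],[0.053,0.4,0,0,0,0],[0.053,0.4,0,0,0,0],[0.053,0.4,0,0,0,0],[0.053,0.4,0,0,0,0]]]}}

```text
time: 8.25
tool_pos: [560.6, -104.4, 48.0]
tool_rot: [0.753, 0.658, 0.0, 0.0]
ft_force: [0.8, -1.0, 0.0]
gripper_width: 24.8
finger_force: 0.3
```

Emit:
{"api": "drive_tool", "payload": {"motion": [[[0.053,0.4,0,0,0,0],[0.053,0.4,0,0,0,0],[0.053,0.4,0,0,0,0],[0.053,0.4,0,0,0,0],[0.053,0.4,0,0,0,0]]]}}

```text
time: 8.75
tool_pos: [571.1, -24.8, 47.8]
tool_rot: [0.753, 0.658, -0.0, -0.0]
ft_force: [0.4, -0.4, 0.3]
gripper_width: 25.2
finger_force: 0.4
```

Emit:
{"api": "drive_tool", "payload": {"motion": [[[0.053,0.4,0,0,0,0],[0.053,0.4,0,0,0,0],[0.053,0.4,0,0,0,0],[0.053,0.4,0,0,0,0],[0.053,0.4,0,0,0,0]]]}}

```text
time: 9.25
tool_pos: [582.1, 54.8, 48.4]
tool_rot: [0.753, 0.658, 0.0, 0.001]
ft_force: [-3.1, -10.8, 27.1]
gripper_width: 25.0
finger_force: 13.2
```

Emit:
{"api": "drive_tool", "payload": {"motion": [[[0.04,0.3,0,0,0,0],[0,0,0,0,0,0],[0,0,0.8,0,0,0],[0,0,0.8,0,0,0],[0,0,0.2,0,0,0]]]}}

```text
time: 9.75
tool_pos: [584.4, 66.2, 123.3]
tool_rot: [0.753, 0.658, 0.002, 0.001]
ft_force: [-0.0, 0.0, 0.0]
gripper_width: 25.1
finger_force: 0.0
```

```bash
python3 - <<'E'
from h import *
p=snapshot("scene");a=p["image"][160:340,180:460,::-1];cv2.imwrite("pics/s4.png",cv2.resize(a,None,fx=2.8,fy=2.8,interpolation=cv2.INTER_CUBIC))
for d in cut_out(p,"disc")[:2]:
    ys,xs=np.nonzero(d["region"]);print(d["conf"],xs.mean(),ys.mean(),atz(p,(xs.mean(),ys.mean()),50).round())
E
```

```text
0.81 291.4985074626866 259.31641791044774 [ 634. -138.   50.]
0.72 217.33781190019195 346.383877159309 [ 744. -359.   50.]
```

View pics/s4.png

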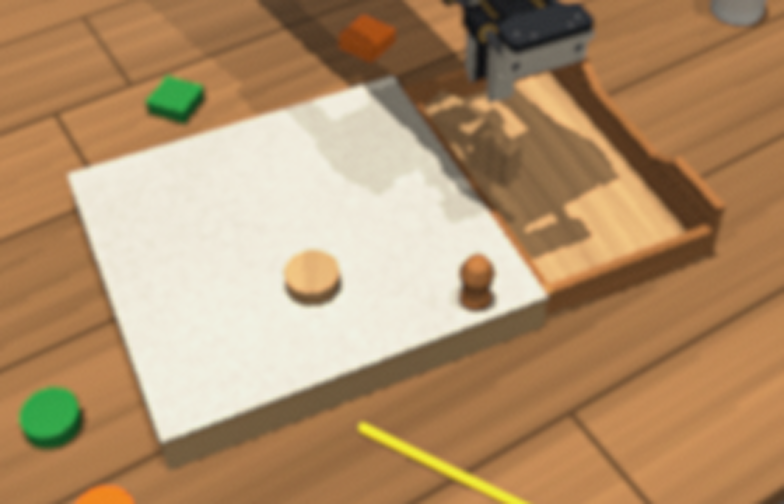

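The square has gone over the edge into the drawer (around crop 495,140). The disc (312,275) and finial are unmoved. Next is the disc.

Emit:
{"api": "drive_tool", "payload": {"motion": [[[0.13,-0.94,0,0,0,0],[0.13,-0.94,0,0,0,0],[0.13,-0.94,0,0,0,0],[0.13,-0.94,0,0,0,0],[0.13,-0.94,0,0,0,0]]]}}

```text
time: 10.35
tool_pos: [608.6, -123.5, 117.9]
tool_rot: [0.753, 0.658, -0.001, -0.001]
ft_force: [0.5, 0.6, 0.2]
gripper_width: 25.5
finger_force: 0.0
```

Emit:
{"api": "drive_tool", "payload": {"motion": [[[0.13,-0.94,0,0,0,0],[0.13,-0.94,0,0,0,0],[0,0,-0.7,0,0,0],[0,0,-0.7,0,0,0],[0,0,-0.2,0,0,0]]]}}

```text
time: 10.85
tool_pos: [617.5, -196.9, 50.8]
tool_rot: [0.753, 0.658, -0.002, -0.003]
ft_force: [-0.5, 0.1, 0.3]
gripper_width: 25.0
finger_force: 0.0
```

Emit:
{"api": "drive_tool", "payload": {"motion": [[[0,0,-0.17,0,0,0],[0,0,0,0,0,0],[0,0,0,0,0,0]]]}}

```text
time: 11.15
tool_pos: [620.1, -197.3, 50.0]
tool_rot: [0.753, 0.658, 0.0, 0.0]
ft_force: [-0.2, 0.1, -0.5]
gripper_width: 24.7
finger_force: 0.0
```

```bash
python3 - <<'E'
from h import *
p=snapshot("scene");a=p["image"][160:340,180:460,::-1];cv2.imwrite("pics/s5.png",cv2.resize(a,None,fx=2.8,fy=2.8,interpolation=cv2.INTER_CUBIC))
E
```

```text
(no output)
```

View pics/s5.png

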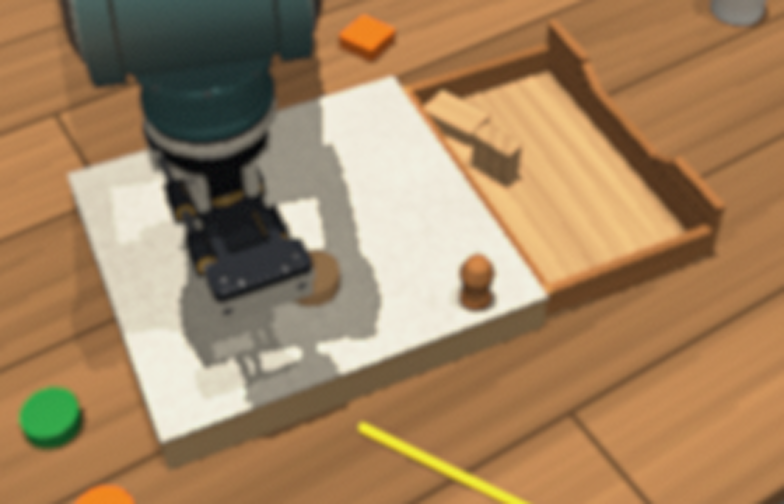

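The square stands on edge in the drawer at crop (497,150) and the oblong is at (457,115), both inside. The fingers are behind the disc. Sweeping the disc now.

Emit:
{"api": "drive_tool", "payload": {"motion": [[[0.053,0.4,0,0,0,0],[0.053,0.4,0,0,0,0],[0.053,0.4,0,0,0,0],[0.053,0.4,0,0,0,0],[0.053,0.4,0,0,0,0]]]}}

```text
time: 11.7
tool_pos: [630.4, -115.6, 49.2]
tool_rot: [0.753, 0.658, 0.0, 0.0]
ft_force: [1.2, -0.3, -0.5]
gripper_width: 25.4
finger_force: 0.3
```

Emit:
{"api": "drive_tool", "payload": {"motion": [[[0.053,0.4,0,0,0,0],[0.053,0.4,0,0,0,0],[0.053,0.4,0,0,0,0],[0.053,0.4,0,0,0,0],[0.053,0.4,0,0,0,0]]]}}

```text
time: 12.2
tool_pos: [641.0, -36.0, 49.0]
tool_rot: [0.753, 0.658, -0.0, -0.0]
ft_force: [-0.7, -0.7, -0.0]
gripper_width: 25.3
finger_force: 0.3
```

Emit:
{"api": "drive_tool", "payload": {"motion": [[[0.053,0.4,0,0,0,0],[0.053,0.4,0,0,0,0],[0.053,0.4,0,0,0,0],[0.053,0.4,0,0,0,0],[0.053,0.4,0,0,0,0]]]}}

```text
time: 12.7
tool_pos: [651.5, 44.0, 49.0]
tool_rot: [0.753, 0.658, -0.0, -0.0]
ft_force: [0.3, -0.3, 0.6]
gripper_width: 24.8
finger_force: 0.0
```

Emit:
{"api": "drive_tool", "payload": {"motion": [[[0.04,0.3,0,0,0,0],[0,0,0,0,0,0],[0,0,0.8,0,0,0],[0,0,0.8,0,0,0],[0,0,0.8,0,0,0]]]}}

```text
time: 13.2
tool_pos: [652.8, 54.2, 146.1]
tool_rot: [0.753, 0.658, -0.0, -0.0]
ft_force: [-0.3, 0.4, 0.6]
gripper_width: 24.7
finger_force: 0.0
```

Emit:
{"api": "drive_tool", "payload": {"motion": [[[-0.1,-0.9,0.5,0,0,0],[-0.1,-0.9,0.5,0,0,0],[-0.1,-0.9,0,0,0,0],[-0.1,-0.9,0,0,0,0],[-0.1,-0.9,0,0,0,0]]]}}

```text
time: 13.7
tool_pos: [632.5, -127.2, 185.3]
tool_rot: [0.753, 0.658, 0.0, 0.0]
ft_force: [0.4, 0.8, -0.5]
gripper_width: 25.2
finger_force: 0.0
```

Emit:
{"api": "drive_tool", "payload": {"motion": [[[-0.1,-0.9,0,0,0,0],[-0.1,-0.9,0,0,0,0],[-0.1,-0.9,0,0,0,0],[0,0,0,0,0,0],[0,0,0,0,0,0]]]}}

```text
time: 14.2
tool_pos: [620.6, -234.2, 184.8]
tool_rot: [0.754, 0.657, -0.0, -0.0]
ft_force: [-0.3, -0.7, 0.0]
gripper_width: 25.0
finger_force: 0.0
```

```bash
python3 - <<'E'
from h import *
p=snapshot("scene");q=snapshot("top")
a=cv2.resize(p["image"][150:330,300:460,::-1],None,fx=2.5,fy=2.5,interpolation=cv2.INTER_CUBIC)
b=cv2.resize(q["image"][110:290,220:380,::-1],None,fx=2.5,fy=2.5,interpolation=cv2.INTER_CUBIC)
cv2.imwrite("pics/s6.png",np.hstack([a,b]))
c=np.array([567,-123]);x=np.array([.9914,-.1312]);y=np.array([.1312,.9914])
for pic,s in((p,"scene"),(q,"top")):
    for o in("disc","square","oblong","finial","glue","bend"):
        for d in cut_out(pic,o)[:3]:
            ys,xs=np.nonzero(d["region"]);w=atz(pic,(xs.mean(),ys.mean()),25)[:2]
            if d["conf"]>.4:print(s,o,round(d["conf"],2),round(xs.mean()),round(ys.mean()),"drawer xy",round((w-c)@x-4),round((w-c)@y-246))
E
```

```text
scene disc 0.78 217 346 drawer xy 186 -456
scene disc 0.7 288 257 drawer xy 34 -250
scene disc 0.69 369 237 drawer xy 57 -46
scene square 0.78 357 216 drawer xy -21 -37
scene square 0.53 311 173 drawer xy -232 -74
scene oblong 0.8 343 202 drawer xy -84 -48
scene finial 0.7 351 261 drawer xy 105 -122
scene glue 0.57 447 146 drawer xy -178 362
scene bend 0.66 156 306 drawer xy 42 -552
top disc 0.57 292 159 drawer xy 55 -48
top disc 0.5 435 172 drawer xy 63 -476
top square 0.68 356 266 drawer xy -238 -268
top square 0.54 286 185 drawer xy -23 -39
top oblong 0.67 285 208 drawer xy -94 -45
top glue 0.88 155 209 drawer xy -138 333
```

View pics/s6.png

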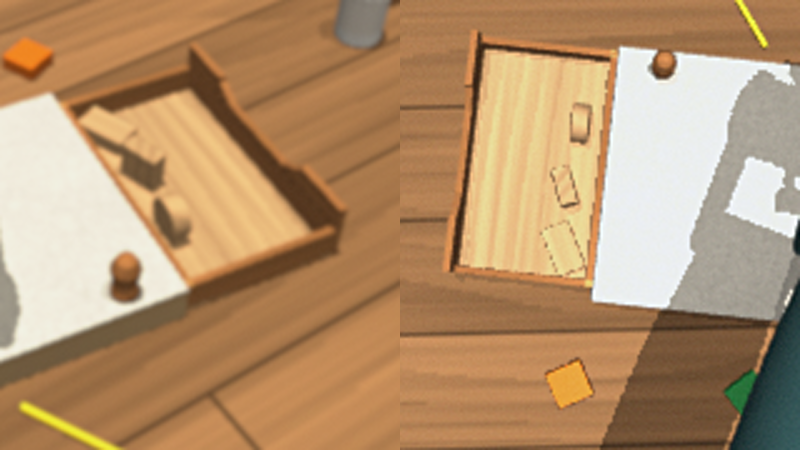

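All three pieces are inside the drawer: disc near (56,-47), square (-22,-38) and oblong (-89,-46) in the drawer frame. The finial still stands where it was. I'll wait for things to settle, then hand in.

Emit:
{"api": "drive_tool", "payload": {"motion": [[[0,0,0,0,0,0],[0,0,0,0,0,0],[0,0,0,0,0,0],[0,0,0,0,0,0],[0,0,0,0,0,0]]]}}

```text
time: 15.4
tool_pos: [621.0, -233.4, 185.1]
tool_rot: [0.753, 0.658, 0.0, 0.0]
ft_force: [-0.1, 0.6, -0.0]
gripper_width: 25.2
finger_force: 0.0
```

Emit:
{"api": "drive_tool", "payload": {"motion": [[[0,0,0,0,0,0],[0,0,0,0,0,0],[0,0,0,0,0,0],[0,0,0,0,0,0],[0,0,0,0,0,0]]]}}

```text
time: 15.9
tool_pos: [621.0, -233.3, 185.0]
tool_rot: [0.753, 0.658, 0.0, -0.0]
ft_force: [-0.9, 0.3, -0.1]
gripper_width: 25.3
finger_force: 0.0
```

```bash
python3 - <<'E'
from h import *
q=snapshot("top")
for o in("disc","square","oblong"):
    print(o,[np.round(d["rect"]).tolist() for d in cut_out(q,o) if d["rect"][0]<300 and 130<d["rect"][1]<230])
print(workorder.job_done())
E
```

```text
disc [[287.0, 151.0, 8.0, 14.0]]
square [[283.0, 174.0, 8.0, 21.0]]
oblong [[278.0, 196.0, 17.0, 23.0]]
the job is handed in; nothing more can be done
None
```

I swept the disc, square and oblong into the drawer and handed the job in at about 16 s. The last images show all three inside and the finial, glue bottle and handrail piece where they started; the hand-in call returned no verdict.

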